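Set the throttle and hold the choke out for a cold start

TASK

Get the engine run-up control box on the bench ready for a cold start: with the choke still fully in, swing the black-knobbed throttle lever round until its tip lines up with the mark clip on the quadrant, and leave it there. Then pull the spring-loaded choke handle out until its side blade is level with the blade of the mark clip on the rail beside it, and keep hold of it: finish while still holding the choke at its mark, with the throttle still on its own. Leave the other things on the bench where they are.

Things in the scene. Friction and masses are not known exactly. Their poses are not given: they have to be found in the camera images.
- console: Grey steel control box fixed on the bench, 180 (x) by 320 (y) by 90 mm high. Origin: centre of its underside; the choke comes out of its -x face, roughly to the robot; z up. Position and yaw vary. A gauge lies on top at the -y end. A rail (12 mm wide, top 57 mm above the bench) sticks 150 mm out of the -x face, 62 mm to the -y side of the choke, and carries its mark clip.
- throttle (a joint): Angle of the throttle lever about its upright pivot, rad: 0 when it points along the box's -x axis, growing counter-clockwise seen from above (positive: towards the choke). Stops at -1.2 and 0.9. Stiff (0.12 N m of friction, about 2 N at the knob), stays where it is left. Starts between -1.1 and -0.75.
- throttle_pivot (a point): Point on the lever's pivot axis, on top of the box, 98 mm above the bench; in the box's axes at x 35, y 55 mm (the choke plate's middle, fully in, is at x -140, y -60 mm). Axes as the box's.
- throttle_knob (a point): Centre of the top of the lever's knob: an upright black cylinder, 22 mm diameter, 42 mm high, 70 mm from the pivot axis, its top 146 mm above the bench. Below it lies the flat lever arm, 16 mm wide, its top 104 mm above the bench. Turns with the lever: its -x axis points from pivot to knob.
- throttle_tip (a point): The outer tip of the steel lever, a 4 mm wide blade, 92 mm from the pivot axis, 101 mm above the bench.
- throttle_mark_tip (a point): Tip of the throttle's mark: a 4 mm wide steel blade on a brass clip (18 mm wide) on the quadrant, fixed, 96 mm from the pivot axis, 101 mm above the bench, pointing at the pivot. Its -x axis points outward from the pivot. The lever is on the mark when both tips face each other (4 mm gap). Lies between lever angles -0.25 and 0.5.
- choke (a joint): How far the choke is pulled out, m: 0 fully in, grows as it is pulled along the box's -x axis, stop at 0.080. A spring pulls it back in: 6 N at 0, 100 N/m more as it comes out (about 11 N at 50 mm); let go, it goes home. Starts at 0.
- choke_top (a point): Middle of the top edge of the choke handle: an upright black plate 12 mm thick (box's x), 44 wide (y), 48 to 120 mm above the bench, on a flat pull bar 18 mm wide, its top 68 mm above the bench, running from the plate back into the box. Fully in, the plate's middle is 50 mm in front of the box's -x face (44 mm free behind it). Axes as the box's. Pinch it from above, over the bar.
- choke_index (a point): End of the choke handle's side blade: a 4 mm thick steel blade on the plate's -y side, 36 mm from the plate's middle, 56 mm above the bench, in line with the middle of the plate's thickness.
- choke_mark_tip (a point): Tip of the choke's mark: a 4 mm thick steel blade on a brass clip (18 by 20 by 18 mm) on the rail beside the choke, fixed, 56 mm above the bench, pointing at the choke. Axes as the box's. The choke is at its mark when its index blade is end to end with this blade (same x along the box, 4 mm gap). Between 30 and 55 mm of pull.
- spray_can: Bystander: blue spray can with a red nozzle cap, 66 mm diameter, 190 mm high, standing on the bench at the left. Origin: centre of its underside.
- wrench: Bystander: steel wrench 190 mm long, lying on the bench at the right. Origin: centre of its underside.
- mug: Bystander: white mug, 80 mm diameter, 90 mm high, at the left. Origin: centre of its underside.
- bearing: Bystander: steel bearing ring, 62 mm diameter, 18 mm high, lying at the left between the robot and the box. Origin: centre of its underside.

How it is judged:
On the way, in this order (a step that is already met when the one before it is completed fails the run):
1. the throttle lever's tip is on its mark while the choke is still fully in (y of throttle_tip in the frame of throttle_mark_tip between -0.006 and 0.006 m and value of joint choke below 0.008 m), for 0.2 s.
2. the choke is pulled out to its mark and held by the fingers, the throttle still on its mark (y of throttle_tip in the frame of throttle_mark_tip between -0.006 and 0.006 m and x of choke_index in the frame of choke_mark_tip between -0.005 and 0.005 m and contact force between the fingers and choke above 2 N), for 0.5 s.
At the end, for the whole second after the job is handed in: The throttle lever's tip is within 6 mm of its mark (sideways); the choke's index blade is within 5 mm of its mark along the pull, at rest (under 10 mm/s) and held there by the fingers (more than 2 N on the handle) (all of step 2 and velocity of joint choke between -0.01 and 0.01 m/s); the arm keeps its last pose, push and grip.
It fails at once if the spray can is moved more than 30 mm (distance of spray_can from where it was at the start of the episode above 0.03 m).
It fails at once if the wrench is moved more than 30 mm (distance of wrench from where it was at the start of the episode above 0.03 m).
It fails at once if the mug is moved more than 30 mm (distance of mug from where it was at the start of the episode above 0.03 m).
It fails at once if the bearing is moved more than 30 mm (distance of bearing from where it was at the start of the episode above 0.03 m).
It also fails if it takes over 48 s, if anything falls off the work surface, if the arm or the gripper's body presses on something with over 40 N, if the wrist force passes 120 N, or if a joint passes its speed limit or range.

ROBOT

A 6-joint arm with a two-finger parallel gripper is mounted at the origin on the work surface. World frame = base frame: x ahead of the robot, y to its left, z up, the work surface at z = 0. Lengths are in m, angles in rad, forces in N, time in s.
With the tool pointing down it reaches from about 0.25 to 0.775 m from the base axis. Payload 4 kg.
Tool frame: the origin (TCP) lies at the very end of the fingers, on their centre line; the grasp point (between the pads) lies 19 mm behind it; z points along the fingers, y is the line along which they close (so a half turn about z gives the same grasp; the last joint's range is limited). The gripper opens to 94 mm and grips with 3 to 60 N. Pads are 16 mm wide; open, the fingers measure 119 mm over their backs; the gripper's body (75 mm by 177 mm) begins 78 mm behind the grasp point.
Start: joints at [-1.285, 0.087, 1.371, -0, 1.684, -0.103], TCP at [0.208, -0.509, 0.206] pointing down, gripper open.
Joint ranges: [-3.1, 3.1], [-0.76, 2.03], [0.27, 2.55], [-1.08, 4.22], [0.17, 2.65], [-2.57, 2.57]. Speed limits (rad/s): [2.79, 2.79, 3.14, 3.14, 3.14, 3.14].

INTERFACE

Orientations are given as [roll, pitch, yaw] about the fixed x, y, z axes, in that order (R = Rz(yaw) Ry(pitch) Rx(roll)).
In Python, from bench import robot gives the robot as it stands. The module is installed in compiled form; this text tells all that it offers.
- The arm moves only by the tool move_arm, never from a script. Its argument "deltas" is one flat list of numbers, 7 for each row, row after row: the turn, a rotation vector about the tool's x, y, z in rad, then the shift along the tool's x, y, z in cm, then the closure, from -1 (fully open) to 1 (shut). A call has 1 to 8 rows; each row is the pose to reach, as a shift and turn from the pose commanded when the call began, along the tool's axes at that moment; what a row does not reach only later rows make up. A row lasts 1/10 s, in which the tool goes at most 50 mm and 8.59 degrees, less where a joint would pass 70% of its speed; a pose out of reach is approached as far as the arm can. A call with a gripper value outside its range is refused whole. The fingers move at their own pace and stop on an object; the grip force is fixed at half the most. Time passes only in rows, so rows that repeat a pose let the fingers close. It gives the time, the measured TCP pose, the force, the opening and the grip force at its end, in the units of the state.
- robot.get_obs(): the state, without advancing time (a new reading comes with each control period).
- robot.snapshot(name): name is "scene" or "top" or "wrist"; returns a dict with "image" (384x512x3 uint8, red, green, blue), "depth" (384x512 float32, m along the optical axis (not along the pixel's ray), 0 where there is no reading), "fov_y" (degrees; the focal length in pixels is half the picture's height over the tangent of half this angle, whatever the lens; pixels are square), "cx", "cy" (the principal point, pixels), "D" ([k1, k2, p1, p2, k3] as OpenCV has them; the pictures are not rectified), "origin" and "orientation" of the camera in the world; the wrist camera has in their place "T_tool_cam" (4x4, takes a point from camera to tool coordinates, whose origin is the TCP and whose axes are the flange's). Camera axes: x right, y up, looking along -z (the intrinsics and any distortion apply to the point x, -y, -z); pixel columns grow to the right and rows downward; lengths in m; the calibration is good to about 2 mm. A picture is of the moment at which its call begins: read the wrist's pose just before it.
- robot.close_job(): hands the job in; it is judged then, once.
The state is a dict: "time": time; "joint_positions": joint angles; "qvel": joint speeds; "joint_torque": joint torques, N m; "tool_pos": TCP position; "ee_rot": TCP orientation; "wrist_force": force on the tool from outside, world axes, zero at the start; "wrist_torque": the same for the moment, N m; "width": finger opening in m; "finger_force": force on a finger pad.
Only numpy, scipy, OpenCV 4.12 (cv2) and the standard library are available. Lean on these libraries where they do the work, as an engineer would, in place of code of your own. Each camera call takes 0.05 s, during which the arm holds its last target. There are 200 camera calls.

## Working session

There is one attempt and no reset: what is moved stays moved. The work goes in short steps, Python scripts to look and compute and a tool call to move; the robot and the scene stay as the last step left them, time stands still between calls to the robot, and variables do not carry over. Pictures are saved under pics/ and viewed, at most 10 in all, crops included, and the job is handed in when it is done.

Besides the shell and the picture viewer there is one more tool, called after "Request:" by a JSON object that holds its "fn" and its "kwargs", one argument or row to a line. move_arm: Moves the arm, as the interface text tells. Its arguments: {"type":"object","properties":{"deltas":{"type":"array","items":{"type":"number"}}},"required":["deltas"]}

```bash
mkdir -p pics; cat > h.py <<'E'
import numpy as np, cv2
from bench import robot
from scipy.spatial.transform import Rotation as R
def cam(name):
    o=robot.get_obs(); s=robot.snapshot(name)
    if name=="wrist":
        T=np.eye(4); T[:3,:3]=rot(o["ee_rot"]); T[:3,3]=o["tool_pos"]
        T=T@np.array(s["T_tool_cam"])
    else:
        T=np.eye(4); T[:3,:3]=rot(s["orientation"]); T[:3,3]=s["origin"]
    s["T"]=T
    f=192/np.tan(np.radians(s["fov_y"])/2)
    s["K"]=np.array([[f,0,s["cx"]],[0,f,s["cy"]],[0,0,1]])
    return s
def rot(e):
    e=np.array(e,float)
    return e if e.shape==(3,3) else (R.from_quat(e) if e.size==4 else R.from_euler('xyz',e)).as_matrix()
def rays(s,uv):
    p=cv2.undistortPoints(np.array(uv,float).reshape(-1,1,2),s["K"],np.array(s["D"],float)).reshape(-1,2)
    return np.c_[p[:,0],-p[:,1],-np.ones(len(p))]@s["T"][:3,:3].T
def onz(s,uv,z):
    d=rays(s,uv); o=s["T"][:3,3]; return o+d*((z-o[2])/d[:,2])[:,None]
def bydepth(s,uv):
    uv=np.array(uv).reshape(-1,2); D=s["depth"][uv[:,1].astype(int),uv[:,0].astype(int)]
    return s["T"][:3,3]+rays(s,uv)*D[:,None]
def proj(s,P):
    P=(np.atleast_2d(P)-s["T"][:3,3])@s["T"][:3,:3]
    return cv2.projectPoints(P*[1,-1,-1],np.zeros(3),np.zeros(3),s["K"],np.array(s["D"],float))[0].reshape(-1,2)
def save(s,n): cv2.imwrite(f"pics/{n}.png",s["image"][:,:,::-1])
E
python3 - <<'E'
from h import *
import pickle
print(robot.get_obs())
for n in ("scene","top"):
    s=cam(n); save(s,n); pickle.dump(s,open(n+".pkl","wb"))
    print(n,s["fov_y"],s["cx"],s["cy"],s["D"],s["origin"],s["orientation"])
E
```

```text
{'time': 0.0, 'joint_positions': array([-1.28510140e+00,  8.79417359e-02,  1.37224112e+00, -8.71373178e-06,
        1.68357971e+00, -1.03115347e-01]), 'qvel': array([ 1.23297720e-03,  1.19005951e-03, -4.52342738e-05, -9.44172843e-05,
       -1.16937506e-03, -5.49043649e-04]), 'joint_torque': array([ 1.14305443e-03, -3.40178812e+01, -3.02424932e+01,  7.19735515e-02,
        3.30909749e-02, -1.85099939e-04]), 'tool_pos': array([ 0.20832989, -0.50843204,  0.20431808]), 'ee_rot': array([-3.13943338e+00, -2.14739930e-04,  3.88809071e-01]), 'wrist_force': array([-0.48713992, -0.47872674,  0.74794789]), 'wrist_torque': array([-0.03247925,  0.00756927,  0.01928133]), 'finger_force': 0.0, 'width': 0.09387831193644844}
scene 50.54750295223068 249.2670060476762 185.4572128459464 [-0.06002588  0.          0.          0.          0.        ] [1.0647612  0.57428822 1.00841318] [0.71941748 0.01434636 2.39614004]
top 55.86384482947294 255.08422163379484 188.97719421591248 [-0.08202512  0.          0.          0.          0.        ] [ 0.41737568 -0.02268966  1.25444345] [ 0.10342682  0.01014454 -1.55341293]
```

View pics/top.png

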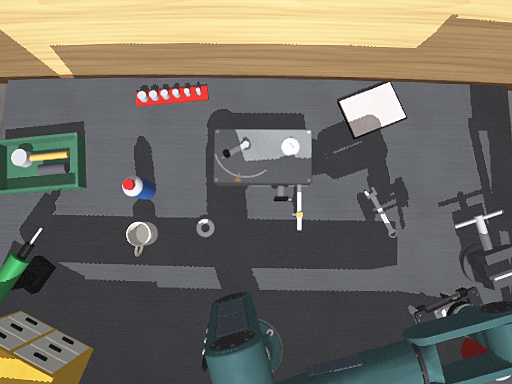

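View pics/scene.png

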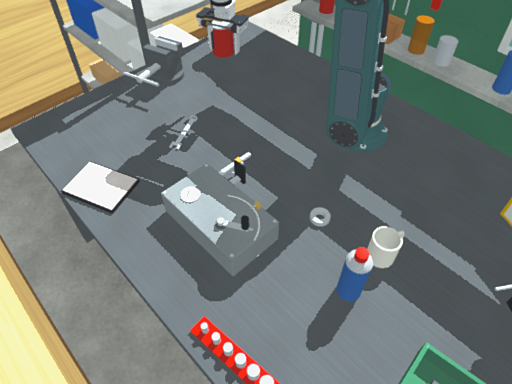

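The top view shows the box's top face at about (214..312, 129..186), pivot post near (246,144), knob near (226,154), throttle clip at (237,179), choke plate at (283,198) and rail clip at (298,214). The scene view shows the same layout from behind.

```bash
python3 - <<'E'
from h import *
import pickle
s=pickle.load(open("top.pkl","rb"))
hsv=cv2.cvtColor(s["image"],cv2.COLOR_RGB2HSV)
v,u=np.mgrid[0:384,0:512]
P=bydepth(s,np.c_[u.ravel(),v.ravel()]).reshape(384,512,3)
m=((abs(P[...,2]-.09)<.008)&(u>190)&(u<340)&(v>110)&(v<200)).astype(np.uint8)
m=cv2.morphologyEx(m,cv2.MORPH_CLOSE,np.ones((9,9)));m=cv2.morphologyEx(m,cv2.MORPH_OPEN,np.ones((7,7)))
c=max(cv2.findContours(m,0,2)[0],key=cv2.contourArea)[:,0,:]
W=onz(s,c,.09)[:,:2].astype(np.float32)
r=cv2.minAreaRect(W*1000); print(r)
b=((hsv[...,0]>15)&(hsv[...,0]<32)&(hsv[...,1]>130)&(hsv[...,2]>90)&(u>200)&(u<330)&(v>120)&(v<240)).astype(np.uint8)
n,_,st,ce=cv2.connectedComponentsWithStats(b)
for i in range(1,n): print(st[i],ce[i],onz(s,ce[i],.1),onz(s,ce[i],.066),bydepth(s,ce[i]))
print("plate",bydepth(s,[283,198]),onz(s,[283,198],.12))
x=cv2.resize(s["image"][115:240,200:325],(750,750)[:2],interpolation=cv2.INTER_CUBIC)
cv2.imwrite("pics/topc.png",cv2.resize(x,(600,600))[:,:,::-1])
E
```

```text
((647.5230712890625, -30.047164916992188), (173.0758819580078, 315.4215087890625), 0.8706334233283997)
[235 178   5   4  13] [237.30769231 179.76923077] [[0.56582251 0.04878656 0.1       ]] [[0.57019448 0.05089164 0.066     ]] [[0.56553028 0.04864586 0.10227263]]
[296 212   6   5  21] [298.33333333 213.80952381] [[ 0.45976805 -0.14795442  0.1       ]] [[ 0.46101657 -0.15164365  0.066     ]] [[ 0.46125588 -0.15235078  0.0594831 ]]
plate [[ 0.50766833 -0.09714035  0.12242306]] [[ 0.5078616  -0.09729971  0.12      ]]
```

View pics/topc.png

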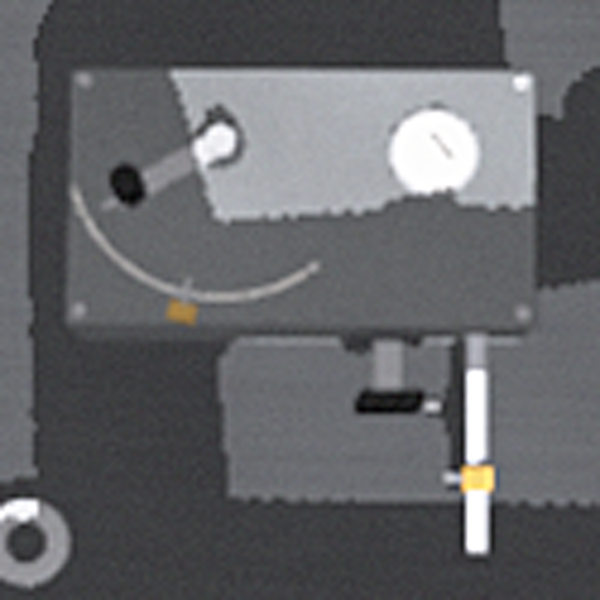

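```bash
cat >> h.py <<'E'
def goal(pos,yaw):
    o=robot.get_obs(); Rc=rot(o["ee_rot"]); Rg=R.from_euler('xyz',[np.pi,0,yaw]).as_matrix()
    print("row",np.round(R.from_matrix(Rc.T@Rg).as_rotvec(),3),np.round(Rc.T@(np.array(pos)-o["tool_pos"])*100,2))
E
python3 - <<'E'
from h import *
import pickle
s=pickle.load(open("top.pkl","rb"))
px=lambda x,y:[200+x/4.8,115+y/4.8]
print("knob",onz(s,px(128,185),.146),"tip",onz(s,px(106,206),.101),"mtip",onz(s,px(186,281),.101),"idx",onz(s,px(440,407),.058),"cm",onz(s,px(447,478),.058))
goal([.56,-.04,.32],2.14)
E
```

```text
knob [[0.64175596 0.08101399 0.146     ]] tip [[0.63625057 0.09971027 0.101     ]] mtip [[0.58597409 0.04453725 0.101     ]] idx [[ 0.50732306 -0.13013928  0.058     ]] cm [[ 0.45848934 -0.13533334  0.058     ]]
row [-1.000e-03 -2.000e-03 -1.751e+00] [ 50.3  -30.04 -11.49]
```

Request:
{"fn": "move_arm", "kwargs": {
  "deltas": [0,0,-1.75,50,-30,-11.5,-1,0,0,-1.75,50,-30,-11.5,-1,0,0,-1.75,50,-30,-11.5,-1,0,0,-1.75,50,-30,-11.5,-1,0,0,-1.75,50,-30,-11.5,-1,0,0,-1.75,50,-30,-11.5,-1,0,0,-1.75,50,-30,-11.5,-1,0,0,-1.75,50,-30,-11.5,-1]
}}

```text
time: 0.9
tool_pos: [0.444, -0.1926, 0.2829]
ee_rot: [-3.141, -0.0, 1.595]
wrist_force: [0.4, -0.5, 0.6]
width: 0.0938
finger_force: 0.0
```

```bash
python3 - <<'E'
from h import *
print(robot.get_obs()["time"],robot.get_obs()["tool_pos"],robot.get_obs()["ee_rot"]); goal([.54,-.02,.30],2.195)
E
```

```text
0.9 [ 0.44397772 -0.19263481  0.28292019] [-3.14126803e+00 -2.49489952e-05  1.59486684e+00]
row [-0.  -0.  -0.6] [17.03 10.01 -1.71]
```

Request:
{"fn": "move_arm", "kwargs": {
  "deltas": [0,0,-0.6,17,10,-1.7,-1,0,0,-0.6,17,10,-1.7,-1,0,0,-0.6,17,10,-1.7,-1,0,0,-0.6,17,10,-1.7,-1,0,0,-0.6,17,10,-1.7,-1,0,0,-0.6,17,10,-1.7,-1,0,0,-0.6,17,10,-1.7,-1]
}}

```text
time: 1.6
tool_pos: [0.5398, -0.0237, 0.2994]
ee_rot: [-3.14, -0.0, 2.187]
wrist_force: [0.2, 0.3, -1.1]
width: 0.0939
finger_force: 0.0
```

```bash
python3 - <<'E'
from h import *
import pickle
s=cam("wrist"); save(s,"w1"); pickle.dump(s,open("w1.pkl","wb"))
print(s["T_tool_cam"],robot.get_obs()["tool_pos"],robot.get_obs()["ee_rot"])
E
```

```text
[[-4.81396801e-04  9.58286111e-01  2.85810248e-01  8.35791225e-02]
 [ 9.99999086e-01  8.22314510e-04 -1.07279642e-03 -5.51071097e-04]
 [-1.26307183e-03  2.85809471e-01 -9.58285631e-01 -1.79127863e-01]
 [ 0.00000000e+00  0.00000000e+00  0.00000000e+00  1.00000000e+00]] [ 0.53970057 -0.02409037  0.29961443] [-3.14074566e+00 -1.94651677e-05  2.18611095e+00]
```

View pics/w1.png

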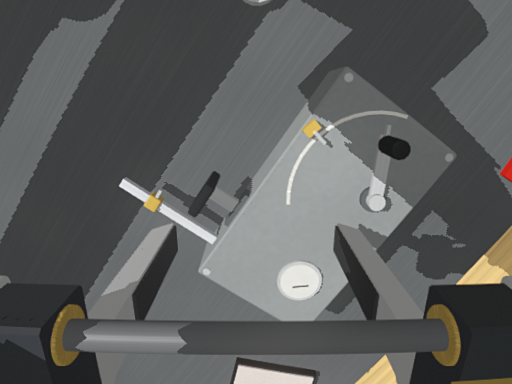

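The wrist view shows everything: pivot cap (376,202), knob (395,147), lever tip (389,127), throttle clip (312,129), choke plate (204,194), rail clip (153,202). I'll zoom in for the blades.

```bash
python3 - <<'E'
from h import *
import pickle
s=pickle.load(open("w1.pkl","rb"));im=s["image"]
a=cv2.resize(im[105:225,280:440],(800,600),interpolation=cv2.INTER_CUBIC)[:,:,::-1]
b=cv2.resize(im[155:255,115:255],(560,400),interpolation=cv2.INTER_CUBIC)[:,:,::-1]
# stack: left throttle 3.5x, right choke 
a=cv2.resize(im[105:225,280:430],(525,420),interpolation=cv2.INTER_CUBIC)[:,:,::-1]
b=cv2.resize(im[165:225,115:195+30],(275,150),interpolation=cv2.INTER_CUBIC)[:,:,::-1]
c=np.zeros((600,600,3),np.uint8); c[:360,:450]=cv2.resize(im[105:225,280:430],(450,360),interpolation=cv2.INTER_CUBIC)[:,:,::-1]
c[360:,:480]=cv2.resize(im[165:225,115:235],(480,240),interpolation=cv2.INTER_CUBIC)[:,:,::-1]
cv2.imwrite("pics/w1c.png",c)
E
```

```text
(no output)
```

View pics/w1c.png

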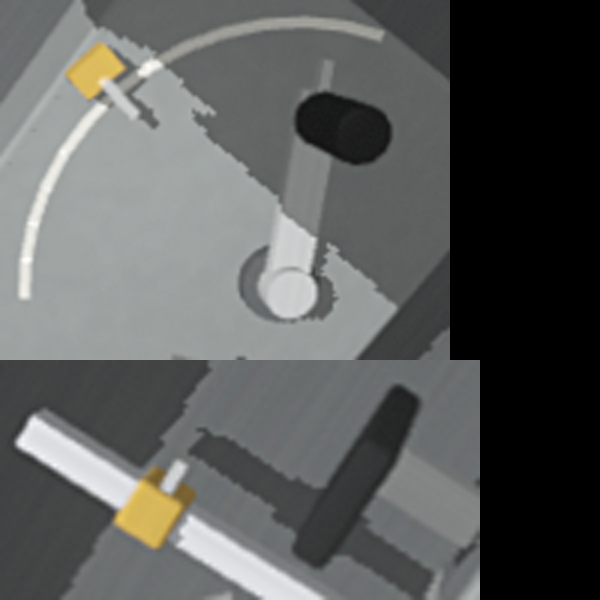

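```bash
python3 - <<'E'
from h import *
import pickle
s=pickle.load(open("w1.pkl","rb"))
print("knob",onz(s,[400.7,150],.146),bydepth(s,[[400,150]]))
t=onz(s,[389,125.7],.101);m=onz(s,[[325.7,144],[314.7,133]],.101)
pv=np.array([.682,.0255]); d=bydepth(s,[[377,203]]); print("cap",d,onz(s,[377,202.7],d[0,2]))
pc=onz(s,[377,202.7],d[0,2])[0,:2]
for p in(pv,pc):
  for q in (t[0],m[0],m[1],onz(s,[400.7,150],.146)[0]):
    e=q[:2]-p; print(q,np.hypot(*e),np.arctan2(-e[1],-e[0]))
print("cmark",onz(s,[[160,190.5],[157,197.5]],.058))
v,u=np.mgrid[155:235,170:240]; P=bydepth(s,np.c_[u.ravel(),v.ravel()]); Q=P[abs(P[:,2]-.12)<.005]
print("plate",len(Q),Q.mean(0),cv2.minAreaRect((Q[:,:2]*1000).astype(np.float32)))
b=onz(s,[[348,76],[450,157],[206,271]],.088); print("screws",b)
E
```

```text
knob [[0.6468352  0.08506558 0.146     ]] [[0.64579485 0.08451868 0.14693756]]
cap [[0.68354462 0.025022   0.11005105]] [[0.68329182 0.02530792 0.11005105]]
[0.63768341 0.10363128 0.101     ] 0.08982459091506229 -1.0548385509840152
[0.59121553 0.04438271 0.101     ] 0.0927274284514837 -0.20507110303430726
[0.57298658 0.04695116 0.101     ] 0.1111039070939537 -0.194293061387514
[0.6468352  0.08506558 0.146     ] 0.0691709608956422 -1.037499376040813
[0.63768341 0.10363128 0.101     ] 0.09063485114511384 -1.0434863629729305
[0.59121553 0.04438271 0.101     ] 0.09403132340412311 -0.20427346704553262
[0.57298658 0.04695116 0.101     ] 0.11240852129128923 -0.19375088214720182
[0.6468352  0.08506558 0.146     ] 0.070000455076739 -1.0230021077974343
cmark [[ 0.45996846 -0.13314694  0.058     ]
 [ 0.46165498 -0.1440852   0.058     ]]
plate 371 [ 0.50943484 -0.08980435  0.11921019] ((509.6856689453125, -90.6195297241211), (11.981878280639648, 43.231239318847656), 0.7110748887062073)
screws [[ 0.56697574  0.12042218  0.088     ]
 [ 0.73082006  0.12234791  0.088     ]
 [ 0.5706199  -0.1827103   0.088     ]]
```

```bash
python3 - <<'E'
from h import *
goal([.6472,.0854,.113],2.108)
E
```

```text
row [-0.001  0.     0.078] [ 2.74 15.11 18.65]
```

Request:
{"fn": "move_arm", "kwargs": {
  "deltas": [0,0,0.078,2.74,15.1,8,-1,0,0,0.078,2.74,15.1,8,-1,0,0,0.078,2.74,15.1,8,-1,0,0,0.078,2.74,15.1,8,-1,0,0,0.078,2.74,15.1,13,-1,0,0,0.078,2.74,15.1,16,-1,0,0,0.078,2.74,15.1,18.6,-1,0,0,0.078,2.74,15.1,18.6,-1]
}}

```text
time: 2.45
tool_pos: [0.6442, 0.0848, 0.1084]
ee_rot: [-3.132, -0.005, 2.108]
wrist_force: [-0.4, -0.4, -0.9]
width: 0.0942
finger_force: 0.0
```

Request:
{"fn": "move_arm", "kwargs": {
  "deltas": [0,0,0,0,0,0,1,0,0,0,0,0,0,1,0,0,0,0,0,0,1,0,0,0,0,0,0,1,0,0,0,0,0,0,1,0,0,0,0,0,0,1]
}}

```text
time: 3.05
tool_pos: [0.6476, 0.0871, 0.1143]
ee_rot: [3.141, 0.0, 2.111]
wrist_force: [0.4, 0.9, 0.3]
width: 0.0497
finger_force: 0.0
```

```bash
python3 - <<'E'
from h import *
o=robot.get_obs(); print(o); p=o["tool_pos"][:2]-[.683,.0253]; print(np.hypot(*p),np.arctan2(-p[1],-p[0]))
for f in np.linspace(-1.033,-.203,8)[1:]:
    goal([.683-.07*np.cos(f),.0253-.07*np.sin(f),.113],np.pi+f)
E
```

```text
{'time': 3.05, 'joint_positions': array([ 4.70332545e-02,  3.47436208e-01,  1.24159386e+00, -1.08289150e-04,
        1.55180308e+00, -4.93062468e-01]), 'qvel': array([-0.00103187,  0.00479009,  0.00538272,  0.00064527, -0.00172897,
        0.00016182]), 'joint_torque': array([-3.90038628e-02, -4.44280350e+01, -2.97548014e+01,  5.51015942e-02,
        4.52913169e-02,  2.75611192e-04]), 'tool_pos': array([0.64764719, 0.08710809, 0.11434081]), 'ee_rot': array([3.14097486e+00, 4.54866928e-04, 2.11089392e+00]), 'wrist_force': array([0.39288438, 0.89034644, 0.34049097]), 'wrist_torque': array([-0.01464272, -0.14701853,  0.00884407]), 'finger_force': 0.0, 'width': 0.049667649442144995}
0.0712043637842868 -1.0512368404032117
row [ 0.001  0.    -0.116] [-0.17 -0.96  0.13]
row [ 0.001  0.001 -0.235] [-0.31 -1.78  0.13]
row [ 0.001  0.001 -0.353] [-0.55 -2.57  0.13]
row [ 0.     0.001 -0.472] [-0.88 -3.33  0.13]
row [ 0.     0.001 -0.591] [-1.3  -4.04  0.13]
row [ 0.     0.001 -0.709] [-1.81 -4.7   0.13]
row [ 0.     0.001 -0.828] [-2.38 -5.3   0.13]
```

Request:
{"fn": "move_arm", "kwargs": {
  "deltas": [0,0,0,0,0,0,1,0,0,0,0,0,0,1,0,0,0,0,0,0,1,0,0,0,0,0,0,1,0,0,0,0,0,0,1,0,0,0,0,0,0,1]
}}

```text
time: 3.65
tool_pos: [0.6472, 0.087, 0.1137]
ee_rot: [-3.141, -0.0, 2.111]
wrist_force: [-0.3, 0.6, -0.2]
width: 0.0218
finger_force: 30.0
```

```bash
python3 - <<'E'
from h import *
o=robot.get_obs(); print(o["width"],o["finger_force"],o["wrist_force"],o["ee_rot"],o["tool_pos"]); p=o["tool_pos"][:2]-[.683,.0253]; print(np.hypot(*p),np.arctan2(-p[1],-p[0]))
for f in np.linspace(-1.033,-.203,9)[1:]:
    goal([.683-.07*np.cos(f),.0253-.07*np.sin(f),o["tool_pos"][2]],np.pi+f)
E
```

```text
0.02179967774800459 29.99981313943863 [-0.29755908  0.55584914 -0.22493404] [-3.14088605e+00 -2.99003269e-04  2.11081064e+00] [0.64717972 0.08704147 0.11371654]
0.0713799763901389 -1.0450885849487466
row [-0.001 -0.    -0.102] [-0.17 -0.81  0.  ]
row [-0.001 -0.    -0.205] [-0.28 -1.53  0.  ]
row [-0.001 -0.    -0.309] [-0.47 -2.23  0.  ]
row [-0.001 -0.    -0.413] [-0.73 -2.91  0.  ]
row [-0.001 -0.    -0.517] [-1.05 -3.56  0.  ]
row [-0.001 -0.001 -0.62 ] [-1.44 -4.17  0.  ]
row [-0.001 -0.001 -0.724] [-1.89 -4.74  0.  ]
row [-0.001 -0.001 -0.828] [-2.4  -5.26  0.  ]
```

Request:
{"fn": "move_arm", "kwargs": {
  "deltas": [0,0,-0.102,-0.1,-0.8,0,1,0,0,-0.205,-0.22,-1.53,0,1,0,0,-0.309,-0.42,-2.23,0,1,0,0,-0.413,-0.7,-2.91,0,1,0,0,-0.517,-1.03,-3.56,0,1,0,0,-0.62,-1.43,-4.17,0,1,0,0,-0.724,-1.89,-4.74,0,1,0,0,-0.828,-2.4,-5.26,0,1]
}}

```text
time: 4.45
tool_pos: [0.6134, 0.0403, 0.1137]
ee_rot: [3.14, -0.003, 2.944]
wrist_force: [-2.5, 2.5, 0.7]
width: 0.0213
finger_force: 30.0
```

Request:
{"fn": "move_arm", "kwargs": {
  "deltas": [0,0,0,0,0,0,1,0,0,0,0,0,0,1]
}}

```text
time: 4.65
tool_pos: [0.6133, 0.0399, 0.1137]
ee_rot: [-3.142, -0.003, 2.937]
wrist_force: [-5.7, 1.1, 0.6]
width: 0.0212
finger_force: 30.0
```

```bash
python3 - <<'E'
from h import *
import pickle
o=robot.get_obs(); print(o["width"],o["finger_force"],o["wrist_force"],o["ee_rot"],o["tool_pos"]); p=o["tool_pos"][:2]-[.683,.0253]; print(np.hypot(*p),np.arctan2(-p[1],-p[0]))
s=cam("wrist"); pickle.dump(s,open("w2.pkl","wb"))
f=np.array([[.591,.0444,.101],[.683-.092*np.cos(-.203),.0253+.092*np.sin(.203),.101]]); q=proj(s,f); print(q)
u,v=q.mean(0).astype(int); x0=max(0,u-100);y0=max(0,v-75)
print(x0,y0); cv2.imwrite("pics/w2.png",cv2.resize(s["image"][y0:y0+150,x0:x0+200],(800,600),interpolation=cv2.INTER_CUBIC)[:,:,::-1])
E
```

```text
0.021228307628556722 30.000365674495697 [-5.68177468  1.06986006  0.55535656] [-3.14153134 -0.00327087  2.93675073] [0.61330387 0.03988941 0.11370665]
0.07120675199649043 -0.20634936337688986
[[255.39260453 195.45413724]
 [255.13950666 198.49519555]]
155 121
```

View pics/w2.png

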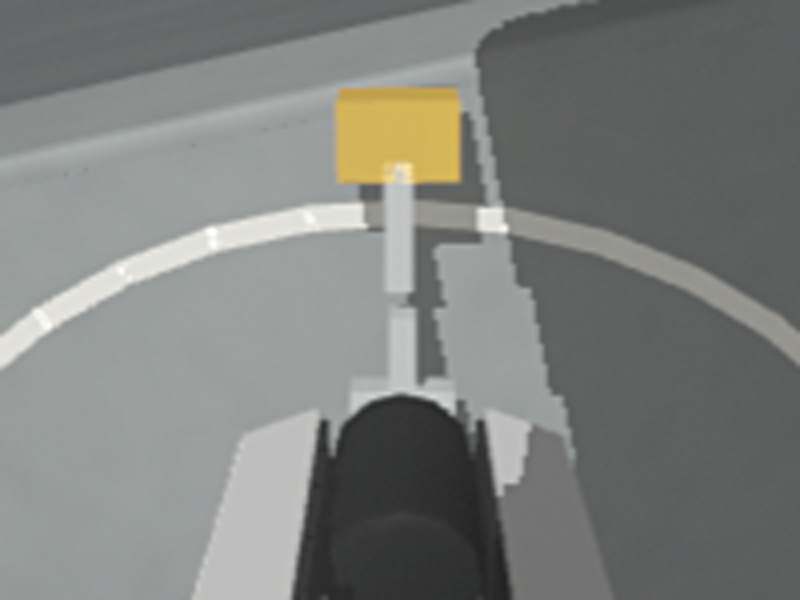

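The lever tip (crop 402,310) faces the mark tip (398,292) within about 0.6 mm. Release, lift and turn to the choke.

Request:
{"fn": "move_arm", "kwargs": {
  "deltas": [0,0,0,0,0,0,0.2,0,0,0,0,0,0,0.2,0,0,0,0,0,0,0.2,0,0,0,0,0,-2,0,0,0,0,0,0,-5,0,0,0,0,0,0,-8,0,0,0,0,0,0,-8,0]
}}

```text
time: 5.4
tool_pos: [0.6177, 0.0392, 0.1999]
ee_rot: [3.14, 0.011, 2.938]
wrist_force: [0.5, 0.6, 1.4]
width: 0.0466
finger_force: 0.0
```

```bash
python3 - <<'E'
from h import *
goal([.5095,-.0905,.19],np.pi/2+.012)
E
```

```text
row [0.009 0.008 1.355] [  7.98 -14.89   0.88]
```

Request:
{"fn": "move_arm", "kwargs": {
  "deltas": [0,0,1.35,8,-14.9,0,-0.06,0,0,1.35,8,-14.9,0,-0.06,0,0,1.35,8,-14.9,0,-0.06,0,0,1.35,8,-14.9,0,-0.06,0,0,1.35,8,-14.9,0,-0.06,0,0,1.35,8,-14.9,0,-0.06,0,0,1.35,8,-14.9,0,-0.06,0,0,1.35,8,-14.9,0,-0.06]
}}

```text
time: 6.2
tool_pos: [0.5061, -0.0906, 0.1928]
ee_rot: [-3.141, -0.0, 1.732]
wrist_force: [0.4, 0.1, 0.1]
width: 0.0494
finger_force: 0.0
```

Request:
{"fn": "move_arm", "kwargs": {
  "deltas": [0,0,0.15,0,0,0,-0.06,0,0,0.15,0,0,0,-0.06,0,0,0.15,0,0,0,-0.06,0,0,0.15,0,0,0,-0.06]
}}

```text
time: 6.6
tool_pos: [0.5063, -0.0904, 0.1935]
ee_rot: [-3.141, 0.0, 1.591]
wrist_force: [-0.1, 0.1, -0.7]
width: 0.0497
finger_force: 0.0
```

```bash
python3 - <<'E'
from h import *
import pickle
o=robot.get_obs(); print(o["time"],o["width"],o["ee_rot"],o["tool_pos"],o["joint_positions"])
goal([.5095,-.0905,.076],np.pi/2+.012)
s=cam("wrist"); save(s,"w3"); pickle.dump(s,open("w3.pkl","wb"))
v,u=np.mgrid[0:300,0:512]; P=bydepth(s,np.c_[u.ravel(),v.ravel()])
Q=P[(abs(P[:,2]-.12)<.004)&(abs(P[:,0]-.51)<.02)&(abs(P[:,1]+.09)<.035)]
print("plate",len(Q),Q.mean(0) if len(Q) else 0)
print(proj(s,[[.683-.092*np.cos(.203),.0253+.092*np.sin(.203),.101],[.46,-.133,.058],[.5095,-.0905,.12]]))
E
```

```text
6.6 0.04965806691254766 [-3.14118196e+00  1.25753711e-05  1.59077685e+00] [ 0.50626694 -0.09042177  0.19345717] [-2.86928494e-01  1.04741587e-02  1.47449039e+00 -1.36571467e-04
  1.65701581e+00 -3.06920746e-01]
row [-0.     0.     0.008] [-1.000e-02  3.300e-01  1.175e+01]
plate 723 [ 0.50958375 -0.0904076   0.11938343]
[[371.36068472  27.39585345]
 [209.5224073  218.68672034]
 [259.37840619 199.25665374]]
```

View pics/w3.png

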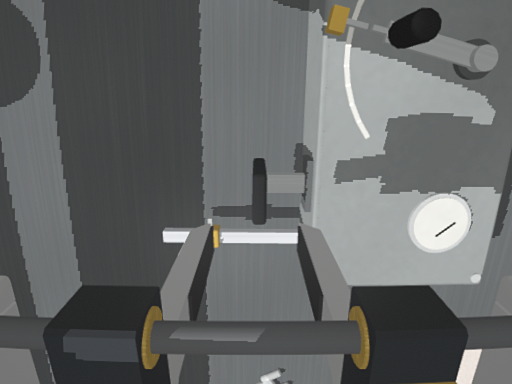

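The throttle is still on its mark (tip at about (371,27), clip at (338,20)); the choke plate is at (259,190) between the finger lines. Descend and grip.

Request:
{"fn": "move_arm", "kwargs": {
  "deltas": [0,0,0.008,0,0.33,4,-0.06,0,0,0.008,0,0.33,7,-0.06,0,0,0.008,0,0.33,9.5,-0.06,0,0,0.008,0,0.33,11.7,-0.06,0,0,0.008,0,0.33,11.7,-0.06,0,0,0.008,0,0.33,11.7,-0.06]
}}

```text
time: 7.25
tool_pos: [0.5097, -0.0904, 0.0771]
ee_rot: [-3.141, 0.0, 1.581]
wrist_force: [-0.2, -0.2, 0.6]
width: 0.0501
finger_force: 0.0
```

Request:
{"fn": "move_arm", "kwargs": {
  "deltas": [0,0,0,0,0,0,1,0,0,0,0,0,0,1,0,0,0,0,0,0,1,0,0,0,0,0,0,1,0,0,0,0,0,0,1,0,0,0,0,0,0,1,0,0,0,0,0,0,1]
}}

```text
time: 7.95
tool_pos: [0.5095, -0.0904, 0.0772]
ee_rot: [-3.141, 0.0, 1.581]
wrist_force: [-2.1, 0.1, 2.8]
width: 0.0117
finger_force: 30.0
```

```bash
python3 - <<'E'
from h import *
o=robot.get_obs(); print(o["width"],o["finger_force"],o["wrist_force"],o["ee_rot"],o["tool_pos"])
E
```

```text
0.011695132619946418 30.00049263238907 [-2.13296472  0.10406962  2.83440599] [-3.14134413e+00  2.30896981e-04  1.58080686e+00] [ 0.50946223 -0.09043495  0.07717728]
```

Request:
{"fn": "move_arm", "kwargs": {
  "deltas": [0,0,0,0,-0.8,0,1,0,0,0,0,-1.8,0,1,0,0,0,0,-2.8,0,1,0,0,0,0,-3.7,0,1,0,0,0,0,-4.4,0,1,0,0,0,0,-4.9,0,1,0,0,0,0,-4.9,0,1,0,0,0,0,-4.9,0,1]
}}

```text
time: 8.75
tool_pos: [0.4635, -0.0909, 0.0772]
ee_rot: [3.134, 0.0, 1.581]
wrist_force: [9.8, 0.5, -3.7]
width: 0.0118
finger_force: 30.0
```

```bash
python3 - <<'E'
from h import *
import pickle
o=robot.get_obs(); print(o["time"],o["width"],o["finger_force"],o["wrist_force"],o["tool_pos"])
s=cam("wrist"); pickle.dump(s,open("w4.pkl","wb"))
P=np.array([[.46,-.133,.058],[.46,-.1265,.058]]); print(proj(s,P))
t=cam("top"); pickle.dump(t,open("t4.pkl","wb"));print(proj(t,P))
c=np.zeros((600,800,3),np.uint8)
g=lambda im,x0,y0,w,h,W,H: cv2.resize(im[y0:y0+h,x0:x0+w],(W,H),interpolation=cv2.INTER_CUBIC)[:,:,::-1]
u,v=proj(s,P).mean(0).astype(int); x0=min(max(0,u-50),412); y0=min(max(0,v-75),234); print(x0,y0)
c[:,:400]=g(s["image"],x0,y0,100,150,400,600)
c[:300,400:]=g(t["image"],200,115,125,94,400,300)
u,v=proj(t,P).mean(0).astype(int); print(u-25,v-18); c[300:,400:]=g(t["image"],u-25,v-18,50,37,400,300)
cv2.imwrite("pics/w4.png",c)
E
```

```text
8.75 0.011810455209212017 30.03015786409378 [ 9.82369868  0.52295219 -3.66482442] [ 0.46347986 -0.09093745  0.0772058 ]
[[249.66129772 281.36868784]
 [249.7019069  273.11900422]]
[[292.42174962 214.11370121]
 [290.45261901 214.08235754]]
199 202
266 196
```

View pics/w4.png

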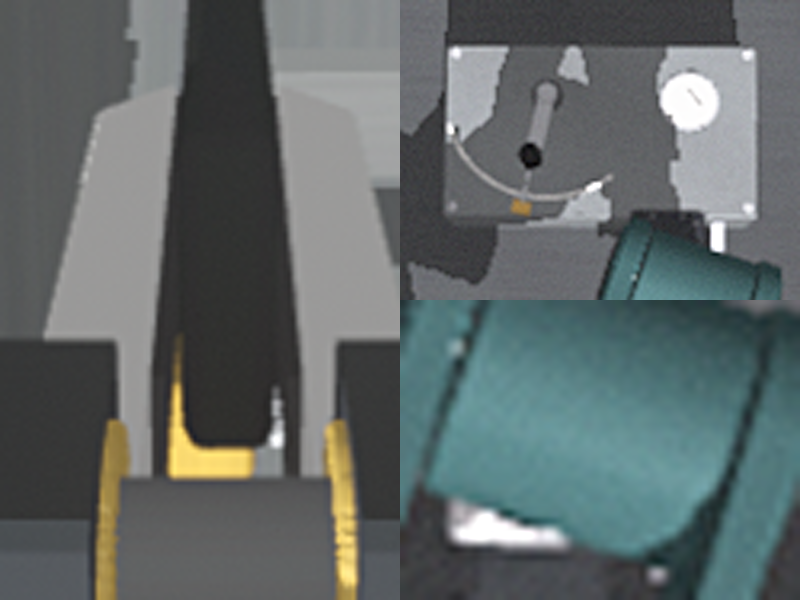

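```bash
python3 - <<'E'
from h import *
import pickle
L=lambda n:pickle.load(open(n+".pkl","rb"))
for n,(x0,y0,x1,y1) in {"w1":(130,180,190,225),"w4":(225,270,290,330)}.items():
    s=L(n);hsv=cv2.cvtColor(s["image"],cv2.COLOR_RGB2HSV)
    v,u=np.mgrid[y0:y1,x0:x1]; h=hsv[y0:y1,x0:x1]
    m=(h[...,0]>15)&(h[...,0]<32)&(h[...,1]>110)
    P=bydepth(s,np.c_[u[m],v[m]]); T=P[P[:,2]>np.median(P[:,2])-.003]
    print(n,m.sum(),np.median(P[:,2]),cv2.minAreaRect((T[:,:2]*1000).astype(np.float32)),T.mean(0))
s=L("w4"); v,u=np.mgrid[0:384,0:512]; P=bydepth(s,np.c_[u.ravel(),v.ravel()])
Q=P[(abs(P[:,2]-.12)<.006)&(abs(P[:,0]-.463)<.012)&(abs(P[:,1]+.09)<.03)]
if len(Q):print(len(Q),Q.mean(0),Q.min(0),Q.max(0))
s=L("w3"); x=s["image"][205:250,195:235]
a=cv2.resize(x,(480,540),interpolation=cv2.INTER_CUBIC)[:,:,::-1]
t=cam("scene"); pickle.dump(t,open("s4.pkl","wb")); p=proj(t,[[.46,-.13,.06]])[0].astype(int); print(p)
b=cv2.resize(t["image"][p[1]-30:p[1]+30,p[0]-18:p[0]+18],(320,540),interpolation=cv2.INTER_CUBIC)[:,:,::-1]
cv2.imwrite("pics/c.png",np.hstack([a,b]))
E
```

```text
w1 198 0.06142203991226988 ((470.8105163574219, -59.00651550292969), (209.7775115966797, 17.89063835144043), 83.69508361816406) [ 0.46066106 -0.15208531  0.06407775]
w4 465 0.141273865975857 ((461.5047302246094, -52.8785514831543), (14.94901180267334, 90.42326354980469), 3.562891960144043) [ 0.46189961 -0.06236807  0.1864504 ]
2399 [ 0.46314323 -0.08872207  0.11938854] [ 0.45102881 -0.11347369  0.11401816] [ 0.47496632 -0.06972868  0.12596761]
[243 163]
```

View pics/c.png

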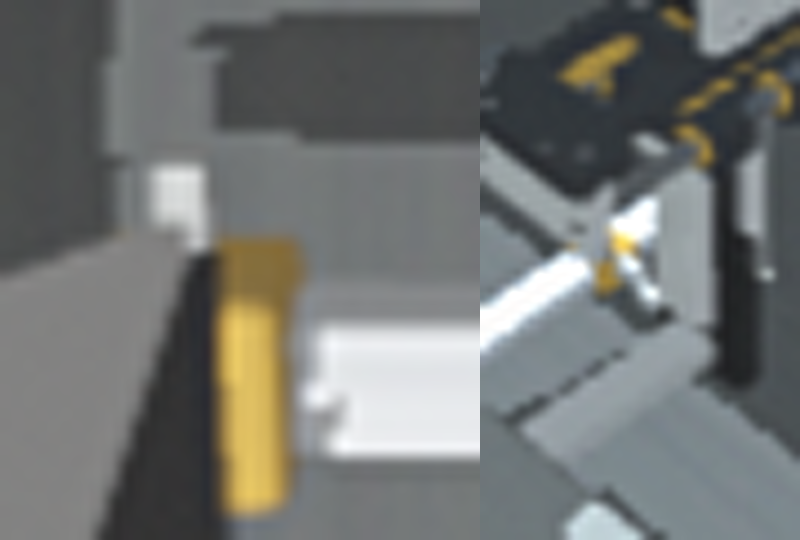

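The w3 crop confirms the mark blade at px (209.8,218.7), matching x = 0.460; the handle is about 3.5 mm short due to compliance.

Request:
{"fn": "move_arm", "kwargs": {
  "deltas": [0,0,0,0,-0.2,0,1,0,0,0,0,-0.37,0,1,0,0,0,0,-0.37,0,1,0,0,0,0,-0.37,0,1,0,0,0,0,-0.37,0,1,0,0,0,0,-0.37,0,1,0,0,0,0,-0.37,0,1]
}}

```text
time: 9.6
tool_pos: [0.4601, -0.091, 0.0772]
ee_rot: [3.134, 0.0, 1.581]
wrist_force: [11.0, 0.5, -3.5]
width: 0.0118
finger_force: 30.0
```

```bash
python3 - <<'E'
from h import *
import pickle
o=robot.get_obs(); print(o["time"],o["width"],o["finger_force"],o["wrist_force"],o["tool_pos"],o["ee_rot"])
s=cam("wrist"); v,u=np.mgrid[0:384,0:512]; P=bydepth(s,np.c_[u.ravel(),v.ravel()])
Q=P[(abs(P[:,2]-.12)<.003)&(abs(P[:,0]-.46)<.012)&(abs(P[:,1]+.09)<.03)&(s["image"].max(2).ravel()<70)]
print(len(Q),Q.mean(0),Q.min(0),Q.max(0)); print(robot.get_obs()["tool_pos"])
E
```

```text
9.6 0.01175110211537253 30.03166973590851 [10.99637846  0.53312499 -3.48176922] [ 0.4600848  -0.09097096  0.07723278] [3.13400506e+00 4.08916134e-04 1.58100535e+00]
1912 [ 0.45977985 -0.08955809  0.11946304] [ 0.45224839 -0.11220755  0.11700992] [ 0.46643675 -0.06997131  0.122796  ]
[ 0.46007248 -0.09094162  0.07720046]
```

```bash
python3 -c "
from bench import robot
print(robot.close_job())"
```

```text
the job is handed in; nothing more can be done
None
```

I handed the job in at about 9.7 s with the throttle lever on its mark (about 0.6 mm off when last measured) and the choke held at its mark (estimated within 1 mm, 30 N grip); no verdict was returned.

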